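Take the lock cap off the dressing dispenser for refilling

TASK

Get the countertop dressing dispenser ready for refilling: slide the keeper fork off the cap, all the way to its end stop, and leave it there. Then undo the cap by its wing - it lets go with a part turn, but nobody remembers whether to the left or to the right, so try both ways - and lift it off. Finish while still holding the cap, level, still and clear over the filler neck (about 8 cm up from its seat) so that drips fall back in, and leave the other things on the worktop where they stand.

Things in the scene. Friction and masses are not known exactly. Their poses are not given: they have to be found in the camera images.
- dispenser: Fixed steel tank, 110 x 270 mm, flat top (deck) 80 mm above the worktop. Origin: centre of its underside, on the worktop. z up; y runs along the tank: filler neck and cap at y = +85 mm, the keeper runs on the deck at the -y side; small tap on the -x face. Its place (some 6 x 7 cm) and yaw (0.25 rad either way) vary.
- neck_rim (a point): Centre of the upper edge of the filler neck (steel ring, 60 mm outside, 46 mm inside diameter, 24 mm high on the deck), 104 mm above the worktop: the seat of the cap's flange. Axes as the dispenser's. Inside, three tabs hold the cap's three lugs.
- keeper (a joint): Travel of the keeper carriage on its rail, m: 0 is fully over the cap (starts at 0 to 0.008), 0.06 at the end stop; grows towards the dispenser's -y. About 2 N of friction; stays where it is left. Its fork, 4 mm thick, lies 2.5 mm above the cap's flange and keeps the cap from being lifted, not from turning.
- keeper_tab (a point): Top centre of the keeper's upright black tab, the grip for sliding: 12 mm thick along the dispenser's y, 36 mm wide along its x, standing 37 mm above the carriage (40 x 56 mm, top 116 mm above the worktop); this point is 153 mm above the worktop. At travel 0 it is 100 mm from the cap's axis.
- cap: Loose black cap with a wing, 0.1 to 0.2 kg. Origin: centre of the underside of its flange (68 mm diameter, 6 mm thick), at the neck's rim when seated; z up. A stem with three lugs reaches 19 mm below the origin into the neck. It starts locked, its axes within 0.1 rad of the dispenser's; locked, it lifts only 2 mm.
- cap_wing (a point): Top centre of the wing: upright bar on a narrow hub, 46 mm long along the cap's y, 14 mm thick along its x, 18 to 54 mm above the cap's origin. Turned the right way (left or right by chance, not visible) the cap goes freely to a stop 1.1 to 1.3 rad from the dispenser's axes and lifts off from 0.8 rad on, best at 1.05; the wrong way a hard stop comes within 0.4.
- spice_jar: Bystander: spice jar, 45 mm wide, 100 mm tall, beside the tank's cap end. Origin: centre of its underside.
- ramekin_near: Bystander: ramekin, 82 mm wide, 42 mm tall, beside the tank's keeper end. Origin: centre of its underside.
- garlic: Bystander: garlic bulb, 60 mm, right of the dispenser. Origin: centre of its underside.
- ramekin_far: Bystander: ramekin, 82 mm wide, 42 mm tall, farther right. Origin: centre of its underside.
- timer: Bystander: kitchen timer, 68 mm wide, 51 mm tall, at the left end of the worktop. Origin: centre of its underside.

How it is judged:
By the outcome, as a careful person would: the job done as asked, in the order asked, and still so for the second after the job is handed in, while the arm keeps its last pose, push and grip.
It also fails if it takes over 61 s, if anything falls off the work surface, if the arm or the gripper's body presses on something with over 40 N, if the wrist force passes 120 N, or if a joint passes its speed limit or range.

ROBOT

A 7-joint arm with a two-finger parallel gripper is mounted at the origin on a cart in front of the work surface, level with it; the furniture and walls round the work are solid. World frame = base frame: x ahead of the robot, y to its left, z up, the work surface at z = 0. Lengths are in m, angles in rad, forces in N, time in s.
With the tool pointing down it reaches from about 0.35 to 0.9 m from the base axis. Payload 7.2 kg.
Tool frame: the origin (TCP) lies midway between the tips of the shut fingers; the grasp point (between the pads) lies 19 mm behind it (grasp_offset is the distance from the TCP to the grasp point, in m); y points along the fingers, x is the direction in which the jaws open and shut, and the axes are right-handed (so a half turn about y gives the same grasp; the last joint's range is limited). The gripper opens to 88 mm and grips with 3 to 60 N. Pads are 20 mm wide; open, the fingers measure 115 mm over their backs; the gripper's body (75 mm by 178 mm) begins 61 mm behind the grasp point.
Start: joints at [-1.403, 0.411, -0.013, 1.596, 0.006, 1.134, -0.082], TCP at [0.146, 0.608, 0.192] pointing down, gripper open.
Joint ranges: [-2.95, 2.95], [-0.29, 1.99], [-1.47, 1.44], [0.14, 2.54], [-1.03, 4.17], [0.13, 1.85], [-2.86, 2.86]. Speed limits (rad/s): [2.39, 2.39, 3.01, 3.01, 3.14, 3.14, 3.14].

INTERFACE

Orientations are given as a rotation vector (axis times angle).
In Python, from workcell import get_obs, read_camera, camera_model, finish_job, outline_of, mark_of, grasp_offset gives the robot as it stands.
- The arm moves only by the tool jog_arm, never from a script. Its argument "moves" is a list of rows, each an object with "grip": the opening, from 0 (shut) to 1 (fully open); "dp": the shift along the tool's x, y, z in mm, a list of three; "dr": the turn, a rotation vector about the tool's x, y, z in rad, a list of three. In form: [{"grip": grip, "dp": [x, y, z], "dr": [rx, ry, rz]}, ...]. A call has 1 to 12 rows; each row shifts and turns the pose as measured when the row begins, along the tool's axes as they then stand; what a row does not reach is not made up. A row lasts 1/12 s, in which the tool goes at most 41.7 mm and 7.16 degrees, less where a joint would pass 70% of its speed; a pose out of reach is approached as far as the arm can. A call is refused whole if a number of a shift passes 41.7 or a number of a turn 0.125, either way. A call with a gripper value outside its range is refused whole. The fingers move at their own pace and stop on an object; "squeeze" is the grip in N (left out, the last holds). Time passes only in rows, so rows that do not move let the fingers close. It gives the time, the measured TCP pose, the force and the opening at its end, in the units of the state.
- get_obs(): the state, without advancing time (a new reading comes with each control period).
- read_camera(name): name is "scene" or "side" or "wrist"; returns the picture (384x512x3 uint8, blue, green, red); there is no depth.
- camera_model(name): a dict with "vertical_fov" (degrees; the focal length in pixels is half the picture's height over the tangent of half this angle, whatever the lens; pixels are square), "cx", "cy" (the principal point, pixels), "k1" (the pictures are not rectified: a ray, as slopes to the right and down, at radius r is drawn at 1 + k1 r^2 times it, then the intrinsics apply), "rvec" (rotation vector, rad) and "tvec" (3), from world to camera coordinates, as OpenCV has them; the wrist camera has in their place "hand_eye" (4x4, takes a point from camera to tool coordinates, whose origin is the TCP and whose axes are the tool frame's). Camera axes: x right, y down, z forward; pixel columns grow to the right and rows downward; lengths in m; the calibration is good to about 2 mm. A picture is of the moment at which its call begins: read the wrist's pose just before it. camera_model takes no time and is no camera call.
- finish_job(): hands the job in, once; it reports no verdict.
Trained networks look in the newest picture that a camera, given by its name, has taken for a name from the list of things; names that differ only in an ending like _2 or _b are one class to them, and where a whole thing is asked for, a point or a joint stands for the part that bears it (a point fixed in the world has none). Each returns a list of dicts, best first, with "score" (0 to 1); they miss things now and then, are a little off and sometimes report something else, mostly with a low value. They report only what shows in the picture. A call takes as long as a camera call.
- outline_of(camera, query): "mask" (384x512 bool, what is visible of it) and "point" ([row, column] in pixels, amid what is visible of it).
- mark_of(camera, query): "point" ([row, column] in pixels: a listed point, or the origin of a listed thing).
The state is a dict: "time_s": time; "joint_positions": joint angles; "dq": joint speeds; "effort": joint torques, N m; "ee_pos": TCP position; "orientation": TCP orientation; "force": force on the tool from outside, world axes, zero at the start; "moment": the same for the moment, N m; "width": opening from 0.0 (shut) to 1.0 (fully open).
Only numpy, scipy, OpenCV 4.12 (cv2) and the standard library are available. Lean on these libraries where they do the work, as an engineer would, in place of code of your own. Each camera call takes 0.05 s, during which the arm holds its last target.

## Working session

There is one attempt and no reset: what is moved stays moved. The work goes in short steps, Python scripts to look and compute and a tool call to move; the robot and the scene stay as the last step left them, time stands still between calls to the robot, and variables do not carry over. Pictures are saved under pics/ and viewed, and the job is handed in when it is done.

Besides the shell and the picture viewer there is one more tool, called after "Emit:" as name(argument=value, ...), one argument or row to a line, values as JSON. jog_arm: Moves the arm, as the interface text tells. Its arguments: {"type":"object","properties":{"moves":{"type":"array"},"squeeze":{"type":"number"}},"required":["moves"]}

```bash
mkdir -p pics; ls; cat > h.py <<'E'
import numpy as np, cv2
from workcell import *
from scipy.spatial.transform import Rotation as R
def cam(name,obs=None):
    m=camera_model(name); f=192/np.tan(np.radians(m['vertical_fov'])/2)
    if 'hand_eye' in m:
        o=obs or get_obs(); T=np.eye(4);T[:3,:3]=R.from_rotvec(o['orientation']).as_matrix();T[:3,3]=o['ee_pos']
        W=np.linalg.inv(T@np.array(m['hand_eye']))
    else:
        W=np.eye(4);W[:3,:3]=R.from_rotvec(np.ravel(m['rvec'])).as_matrix();W[:3,3]=np.ravel(m['tvec'])
    return dict(K=np.array([[f,0,m['cx']],[0,f,m['cy']],[0,0,1.]]),d=np.array([m['k1'],0,0,0,0.]),W=W)
def proj(c,P):
    P=np.atleast_2d(np.array(P,float))
    return cv2.projectPoints(P,cv2.Rodrigues(c['W'][:3,:3])[0],c['W'][:3,3],c['K'],c['d'])[0][:,0]
def ray(c,rc):
    p=cv2.undistortPoints(np.array([[[rc[1],rc[0]]]],float),c['K'],c['d'])[0,0]
    Rw=c['W'][:3,:3]; return -Rw.T@c['W'][:3,3], Rw.T@np.array([p[0],p[1],1])
def atz(c,rc,z):
    o,d=ray(c,rc); return o+d*(z-o[2])/d[2]
E
python3 - <<'E'
from h import *
o=get_obs();print(o)
for n in ['scene','side','wrist']:
    c=cam(n,get_obs());im=read_camera(n);cv2.imwrite(f'pics/{n}0.png',im)
    print(n,c['K'][0,0],'campos',ray(c,(192,256)))
    for q,z in [('neck_rim',.104),('keeper_tab',.153),('cap_wing',.158),('cap',.104),('dispenser',0),('spice_jar',0),('ramekin_near',0),('garlic',0),('timer',0)]:
        print(q,[(np.round(r['point'],1),round(r['score'],2),np.round(atz(c,r['point'],z),4)) for r in mark_of(n,q)[:2]])
print(get_obs()['time_s'])
E
```

```text
pics
{'time_s': 0.0, 'joint_positions': array([-1.40321099,  0.41189362, -0.0126778 ,  1.59701676,  0.00562399,
        1.13429307, -0.08217649]), 'dq': array([-8.74914447e-05, -3.12729272e-05, -2.74170676e-03,  4.91476905e-04,
        2.23025596e-04,  1.31117488e-03,  5.64694614e-04]), 'effort': array([ 1.72434929e-04, -5.87943506e+01,  6.42290208e-01, -2.91084230e+01,
       -5.36833063e-02,  1.83433009e-02,  1.56937958e-04]), 'ee_pos': array([0.14595022, 0.6071655 , 0.19082439]), 'orientation': array([-1.31265645, -1.03299898,  1.03490474]), 'force': array([ 0.62302524, -0.1330317 , -0.29655475]), 'moment': array([-0.01449147,  0.0181753 ,  0.00568777]), 'width': 0.9998557239270363}
scene 488.1647432418465 campos (array([ 0.14634382, -1.09656854,  0.77250551]), array([ 0.4039891 ,  0.7092372 , -0.57825353]))
neck_rim [(array([162.7, 221.2]), 0.88, array([ 0.6014, -0.1172,  0.104 ]))]
keeper_tab [(array([168.9, 218. ]), 0.57, array([ 0.5492, -0.2097,  0.153 ]))]
cap_wing [(array([145. , 219.3]), 0.61, array([ 0.5984, -0.1186,  0.158 ]))]
cap [(array([163.4, 219.9]), 0.63, array([ 0
[... 834 characters left out ...]
, -0.1836,  0.    ])), (array([200.3, 237.9]), 0.59, array([ 0.6914, -0.3067,  0.    ]))]
spice_jar [(array([264.8, 214.9]), 0.96, array([ 0.6409, -0.0254,  0.    ]))]
ramekin_near [(array([207.1, 306.7]), 0.69, array([ 0.4676, -0.3414,  0.    ]))]
garlic [(array([192.8, 342.1]), 0.67, array([ 0.3728, -0.4542,  0.    ])), (array([207.7, 307.8]), 0.65, array([ 0.4636, -0.3395,  0.    ]))]
timer [(array([244. , 167.3]), 0.96, array([ 0.8038, -0.0538,  0.    ]))]
wrist 311.85373953130187 campos (array([0.06338579, 0.62690797, 0.38497905]), array([ 0.30234101, -0.06952646, -0.95067331]))
neck_rim []
keeper_tab []
cap_wing []
cap []
dispenser []
spice_jar []
ramekin_near []
garlic []
timer []
1.5
```

View pics/scene0.png

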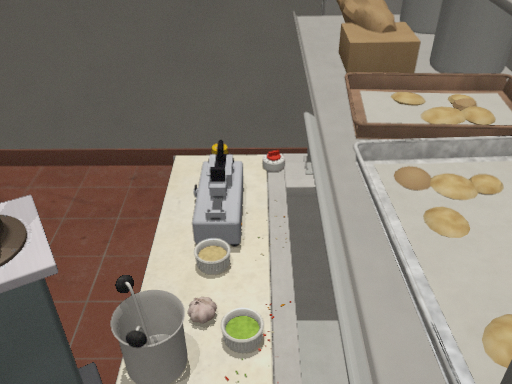

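View pics/side0.png

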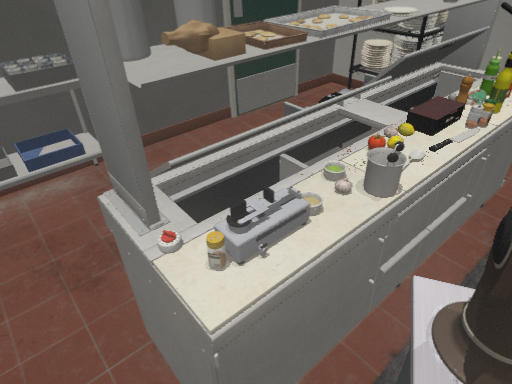

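```bash
python3 - <<'E'
from h import *
o=get_obs();print(R.from_rotvec(o['orientation']).as_matrix().round(3),o['ee_pos'],grasp_offset)
print(np.round(camera_model('wrist')['hand_eye'],3))
c1=cam('scene');c2=cam('side')
def tri(a,b):
    o1,d1=ray(c1,a);o2,d2=ray(c2,b);A=np.c_[d1,-d2];s=np.linalg.lstsq(A,o2-o1,rcond=None)[0]
    return ((o1+s[0]*d1+o2+s[1]*d2)/2).round(4),np.linalg.norm(o1+s[0]*d1-o2-s[1]*d2).round(4)
print('rim',tri((162.7,221.2),(220.5,239.7)));print('tab',tri((168.9,218),(188.8,268.4)));print('wing',tri((145,219.3),(202.2,237.4)));print('cap',tri((163.4,219.9),(218.6,238.1)))
print('disp',tri((210,219.3),(233.3,265.7)))
E
```

```text
[[ 0.234  0.    -0.972]
 [ 0.972  0.     0.234]
 [ 0.    -1.    -0.   ]] [0.14605453 0.60770537 0.19165332] 0.0187
[[ 1.    -0.001  0.001 -0.001]
 [-0.002 -0.306  0.952 -0.193]
 [-0.001 -0.952 -0.306  0.085]
 [ 0.     0.     0.     1.   ]]
rim (array([ 0.6018, -0.1101,  0.0977]), np.float64(0.0065))
tab (array([ 0.5509, -0.203 ,  0.1476]), np.float64(0.003))
wing (array([ 0.6022, -0.1119,  0.1542]), np.float64(0.0015))
cap (array([ 0.6022, -0.1108,  0.0996]), np.float64(0.0037))
disp (array([ 0.555 , -0.1796,  0.006 ]), np.float64(0.0087))
```

Emit:
jog_arm(
  moves=[
    {"grip": 1, "dp": [0, -20, 0], "dr": [0, 0, 0]},
    {"grip": 1, "dp": [0, -20, -15], "dr": [0, 0.025, 0]},
    {"grip": 1, "dp": [-1, -20, -37], "dr": [0, 0.06, 0]},
    {"grip": 1, "dp": [-1, -10, -37], "dr": [0, 0.06, 0]},
    {"grip": 1, "dp": [-1, 0, -37], "dr": [0, 0.06, 0]},
    {"grip": 1, "dp": [-1, 0, -37], "dr": [0, 0.06, 0]},
    {"grip": 1, "dp": [-1, 0, -37], "dr": [0, 0.06, 0]},
    {"grip": 1, "dp": [-1, 0, -37], "dr": [0, 0.06, 0]},
    {"grip": 1, "dp": [-1, 0, -37], "dr": [0, 0.06, 0]},
    {"grip": 1, "dp": [-1, 0, -37], "dr": [0, 0.06, 0]},
    {"grip": 1, "dp": [-1, 0, -37], "dr": [0, 0.06, 0]},
    {"grip": 1, "dp": [-1, 0, -37], "dr": [0, 0.06, 0]},
  ],
)

```text
time_s: 2.5
ee_pos: [0.4723, 0.4105, 0.2633]
orientation: [-1.495, -0.549, 0.552]
force: [0.3, 0.9, -0.1]
width: 1.005
```

Emit:
jog_arm(
  moves=[
    {"grip": 1, "dp": [-1, 0, -37], "dr": [0, 0.06, 0]},
    {"grip": 1, "dp": [-1, 0, -37], "dr": [0, 0.06, 0]},
    {"grip": 1, "dp": [-1, 0, -37], "dr": [0, 0.06, 0]},
    {"grip": 1, "dp": [-1, 0, -37], "dr": [0, 0.06, 0]},
    {"grip": 1, "dp": [-1, 0, -37], "dr": [0, 0.06, 0]},
    {"grip": 1, "dp": [-1, 0, -37], "dr": [0, 0.06, 0]},
    {"grip": 1, "dp": [-1, 0, -37], "dr": [0, 0.07, 0]},
    {"grip": 1, "dp": [-1, 0, -37], "dr": [0, 0.07, 0]},
    {"grip": 1, "dp": [-1, 0, -37], "dr": [0, 0.07, 0]},
    {"grip": 1, "dp": [-1, 0, -37], "dr": [0, 0.07, 0]},
    {"grip": 1, "dp": [-1, 0, -37], "dr": [0, 0.07, 0]},
    {"grip": 1, "dp": [0, 0, -10], "dr": [0, 0.04, 0]},
  ],
)

```text
time_s: 3.5
ee_pos: [0.6183, 0.0012, 0.2618]
orientation: [-1.569, 0.071, -0.073]
force: [-1.7, -0.6, -0.2]
width: 1.0
```

```bash
python3 - <<'E'
from h import *
o=get_obs();print(o['time_s'],o['ee_pos'],R.from_rotvec(o['orientation']).as_matrix().round(3).tolist(),o['joint_positions'].round(2))
for n in ['wrist','scene']:
    c=cam(n,get_obs());im=read_camera(n);cv2.imwrite(f'pics/{n}1.png',im)
    for q,z in [('neck_rim',.104),('keeper_tab',.153),('cap_wing',.158),('cap',.104),('dispenser',0),('spice_jar',0)]:
        print(n,q,[(np.round(r['point'],1),round(r['score'],2),np.round(atz(c,r['point'],z),4)) for r in mark_of(n,q)[:2]])
E
```

```text
3.5 [0.61831198 0.00124243 0.26178137] [[0.996, 0.001, 0.092], [-0.092, 0.001, 0.996], [0.001, -1.0, 0.001]] [-0.47  0.38  0.55  1.55 -0.2   1.27  0.01]
wrist neck_rim [(array([254.8, 248. ]), 0.55, array([ 0.5983, -0.1105,  0.104 ]))]
wrist keeper_tab [(array([347.6, 212.5]), 0.76, array([ 0.5473, -0.2031,  0.153 ]))]
wrist cap_wing [(array([281.3, 252.8]), 0.76, array([ 0.6045, -0.1134,  0.158 ])), (array([178.8, 377.3]), 0.39, array([ 0.7376, -0.0085,  0.158 ]))]
wrist cap [(array([253.5, 250.5]), 0.92, array([ 0.6016, -0.109 ,  0.104 ]))]
wrist dispenser []
wrist spice_jar [(array([171.5, 268.1]), 0.9, array([ 0.6343, -0.0314,  0.    ]))]
scene neck_rim [(array([163.4, 221.2]), 0.87, array([ 0.5999, -0.1202,  0.104 ]))]
scene keeper_tab [(array([169. , 217.8]), 0.65, array([ 0.5486, -0.2099,  0.153 ]))]
scene cap_wing [(array([142.9, 219.3]), 0.78, array([ 0.6032, -0.1091,  0.158 ])), (array([162.1, 222. ]), 0.52, array([ 0.5675, -0.1948,  0.158 ]))]
scene cap [(array([163. , 219.8]), 0.63, array([ 0.5977, -0.1166,  0.104 ])), (array([166.5, 275.5]), 0.33, array([ 0.7124, -0.2046,  0.104 ]))]
scene dispenser [(array([209.4, 221.6]), 0.91, array([ 0.5695, -0.1714,  0.    ]))]
scene spice_jar [(array([262. , 215.3]), 0.69, array([ 0.4678, -0.3413,  0.    ]))]
```

View pics/wrist1.png

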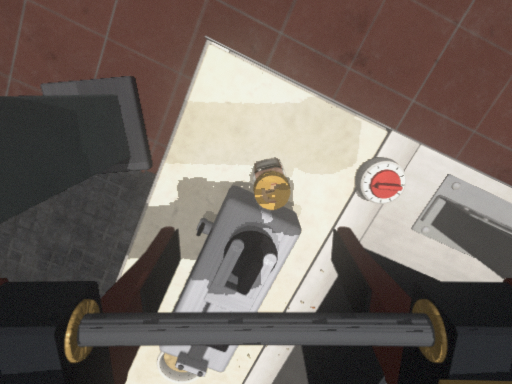

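View pics/scene1.png

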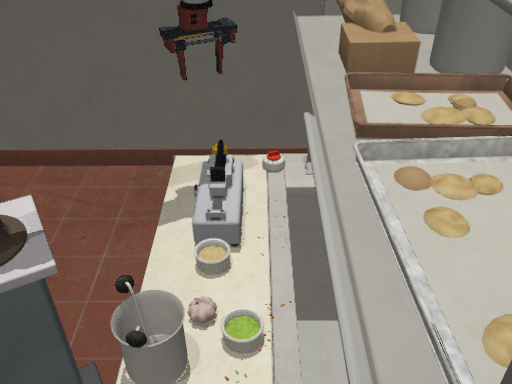

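Emit:
jog_arm(
  moves=[
    {"grip": 1, "dp": [0, 0, 0], "dr": [0, 0.115, 0]},
    {"grip": 1, "dp": [0, 0, 0], "dr": [0, 0.115, 0]},
    {"grip": 1, "dp": [0, 0, 0], "dr": [0, 0.115, 0]},
    {"grip": 1, "dp": [0, 0, 0], "dr": [0, 0.115, 0]},
    {"grip": 1, "dp": [8, 0, -35], "dr": [0, 0, 0]},
    {"grip": 1, "dp": [8, 0, -35], "dr": [0, 0, 0]},
    {"grip": 1, "dp": [8, 0, -35], "dr": [0, 0, 0]},
    {"grip": 1, "dp": [8, 0, -35], "dr": [0, 0, 0]},
    {"grip": 1, "dp": [8, 0, -35], "dr": [0, 0, 0]},
    {"grip": 1, "dp": [8, 20, -30], "dr": [0, 0, 0]},
    {"grip": 1, "dp": [0, 20, 0], "dr": [0, 0, 0]},
    {"grip": 1, "dp": [0, 0, 0], "dr": [0, 0, 0]},
  ],
)

```text
time_s: 5.2
ee_pos: [0.5494, -0.1943, 0.2199]
orientation: [-1.522, 0.433, -0.438]
force: [0.0, 2.1, 0.3]
width: 1.0
```

```bash
python3 - <<'E'
from h import *
o=get_obs();print(o['time_s'],o['ee_pos'],R.from_rotvec(o['orientation']).as_matrix().round(3).tolist(),o['joint_positions'].round(2))
for n in ['wrist','side']:
    c=cam(n,get_obs());im=read_camera(n);cv2.imwrite(f'pics/{n}2.png',im)
    for q,z in [('neck_rim',.104),('keeper_tab',.153),('cap_wing',.158),('cap',.104)]:
        print(n,q,[(np.round(r['point'],1),round(r['score'],2),np.round(atz(c,r['point'],z),4)) for r in mark_of(n,q)[:2]])
E
```

```text
5.2 [ 0.54944158 -0.19426376  0.21987688] [[0.849, 0.004, 0.528], [-0.528, 0.004, 0.849], [0.002, -1.0, 0.005]] [-0.26  0.36  0.7   1.7  -0.25  1.17 -0.05]
wrist neck_rim []
wrist keeper_tab [(array([197.6, 256.7]), 0.57, array([ 0.5474, -0.1993,  0.153 ]))]
wrist cap_wing [(array([ 70.1, 258.3]), 0.93, array([ 0.6036, -0.1112,  0.158 ])), (array([  0. , 247.3]), 0.63, array([ 0.6213, -0.0677,  0.158 ]))]
wrist cap []
side neck_rim [(array([220.9, 238.3]), 0.74, array([ 0.5979, -0.0987,  0.104 ])), (array([187.6, 269.4]), 0.51, array([ 0.5682, -0.2673,  0.104 ]))]
side keeper_tab [(array([185.7, 268.6]), 0.67, array([ 0.551 , -0.2088,  0.153 ]))]
side cap_wing [(array([205.3, 240.9]), 0.85, array([ 0.5876, -0.0987,  0.158 ]))]
side cap [(array([220. , 237.9]), 0.9, array([ 0.6003, -0.1018,  0.104 ])), (array([192. , 340.7]), 0.68, array([ 0.366 , -0.3092,  0.104 ]))]
```

View pics/wrist2.png

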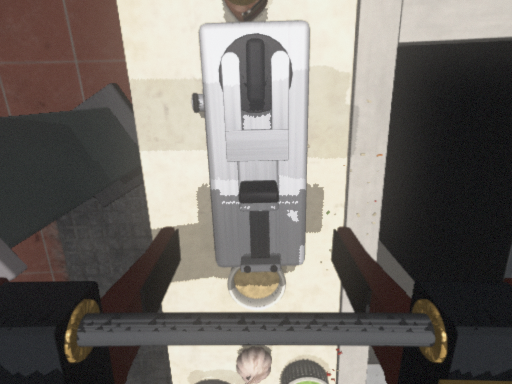

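View pics/side2.png

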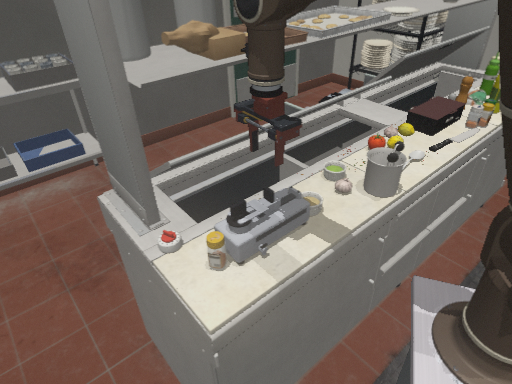

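Emit:
jog_arm(
  squeeze=20,
  moves=[
    {"grip": 1, "dp": [1, 30, -3], "dr": [0, 0, 0]},
    {"grip": 1, "dp": [1, 30, -3], "dr": [0, 0, 0]},
    {"grip": 1, "dp": [0, 20, 0], "dr": [0, 0, 0]},
    {"grip": 1, "dp": [0, 10, 0], "dr": [0, 0, 0]},
    {"grip": 1, "dp": [0, 3, 0], "dr": [0, 0, 0]},
    {"grip": 1, "dp": [0, 0, 0], "dr": [0, 0, 0]},
  ],
)

```text
time_s: 6.2
ee_pos: [0.5546, -0.1975, 0.1293]
orientation: [-1.522, 0.419, -0.44]
force: [0.3, 0.7, 0.4]
width: 0.995
```

```bash
python3 - <<'E'
from h import *
o=get_obs();print(o['time_s'],o['ee_pos'],o['force'],R.from_rotvec(o['orientation']).as_matrix().round(3).tolist())
for n in ['wrist']:
    c=cam(n,get_obs());im=read_camera(n);cv2.imwrite(f'pics/{n}3.png',im)
    for q,z in [('keeper_tab',.153),('cap_wing',.158)]:
        print(n,q,[(np.round(r['point'],1),round(r['score'],2),np.round(atz(c,r['point'],z),4)) for r in mark_of(n,q)[:2]])
E
```

```text
6.2 [ 0.55460648 -0.19751077  0.12926427] [0.2580799  0.68918673 0.36698712] [[0.853, 0.014, 0.521], [-0.521, 0.002, 0.853], [0.011, -1.0, 0.009]]
wrist keeper_tab [(array([247.8, 250.5]), 0.92, array([ 0.5481, -0.2015,  0.153 ]))]
wrist cap_wing [(array([ 56.3, 247.3]), 0.78, array([ 0.6027, -0.1103,  0.158 ]))]
```

View pics/wrist3.png

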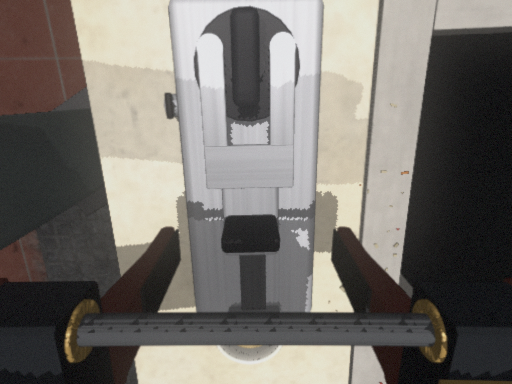

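Emit:
jog_arm(
  squeeze=20,
  moves=[
    {"grip": 1, "dp": [-3.5, 3, -7], "dr": [-0.009, 0, 0.011]},
    {"grip": 1, "dp": [0, 0, 0], "dr": [0, 0, 0]},
    {"grip": 0, "dp": [0, 0, 0], "dr": [0, 0, 0]},
    {"grip": 0, "dp": [0, 0, 0], "dr": [0, 0, 0]},
    {"grip": 0, "dp": [0, 0, 0], "dr": [0, 0, 0]},
    {"grip": 0, "dp": [0, 0, 0], "dr": [0, 0, 0]},
    {"grip": 0, "dp": [0, 0, 0], "dr": [0, 0, 0]},
    {"grip": 0, "dp": [0, 0, 0], "dr": [0, 0, 0]},
  ],
)

```text
time_s: 7.02
ee_pos: [0.5505, -0.2034, 0.1314]
orientation: [-1.527, 0.424, -0.436]
force: [-0.1, -0.6, -0.1]
width: 0.584
```

Emit:
jog_arm(
  squeeze=20,
  moves=[
    {"grip": 0, "dp": [0, 0, 0], "dr": [0, 0, 0]},
    {"grip": 0, "dp": [0, 0, 0], "dr": [0, 0, 0]},
    {"grip": 0, "dp": [0, 0, 0], "dr": [0, 0, 0]},
    {"grip": 0, "dp": [0, 0, 0], "dr": [0, 0, 0]},
  ],
)

```text
time_s: 7.35
ee_pos: [0.5505, -0.2033, 0.1313]
orientation: [-1.527, 0.424, -0.436]
force: [0.7, -0.2, 0.5]
width: 0.277
```

```bash
python3 - <<'E'
from h import *
o=get_obs();print(o['time_s'],o['ee_pos'],o['force'],o['width'],R.from_rotvec(o['orientation']).as_matrix().round(3).tolist())
c=cam('wrist',o);im=read_camera('wrist');cv2.imwrite(f'pics/w4.png',im)
E
```

```text
7.35 [ 0.55047211 -0.20325001  0.13130086] [ 0.65945798 -0.17859165  0.45821502] 0.27663857159613653 [[0.853, 0.008, 0.521], [-0.521, -0.001, 0.853], [0.007, -1.0, 0.003]]
```

View pics/w4.png

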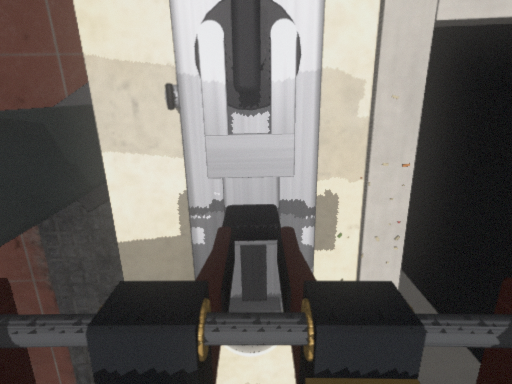

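```bash
python3 - <<'E'
from h import *
o=get_obs();c=cam('wrist',o)
Rm=R.from_rotvec(o['orientation']).as_matrix();p=o['ee_pos']
print('tcp px',proj(c,[p,p-Rm[:,1]*.0187, p+Rm[:,0]*.012,p-Rm[:,0]*.012]).round(1))
for n,z in [('keeper_tab',.153),('cap_wing',.158)]:
  print([(np.round(r['point'],1),round(r['score'],2),np.round(atz(c,r['point'],z),4)) for r in mark_of('wrist',n)])
print([ (r['score'],np.argwhere(r['mask']).min(0),np.argwhere(r['mask']).max(0)) for r in outline_of('wrist','keeper_tab')])
u=np.array([.521,.853]);v=np.array([.853,-.521])
print(p)
E
```

```text
tcp px [[255.8 222. ]
 [255.8 234.1]
 [273.6 222. ]
 [237.9 222. ]]
[(array([235.6, 250.9]), 0.77, array([ 0.548 , -0.2012,  0.153 ]))]
[(array([ 43.5, 251. ]), 0.6, array([ 0.6034, -0.1119,  0.158 ]))]
[(0.69, array([ 18, 197]), array([244, 296]))]
[ 0.55047758 -0.20321976  0.13129987]
```

```bash
python3 - <<'E'
from h import *
im=cv2.imread('pics/w4.png');z=im[180:310,170:340];z=cv2.resize(z,None,fx=4.5,fy=4.5,interpolation=cv2.INTER_CUBIC);z=np.clip(z.astype(float)*1.8+15,0,255).astype('uint8');cv2.imwrite('pics/w4z.png',z)
o=get_obs();c=cam('wrist',o)
# predicted tab box if top centre at (0.548,-0.2012)
u=np.array([.530,.848,0]);v=np.array([.848,-.530,0]);t=np.array([.548,-.2012,.153])
for dz in (0,-.037):
  print(proj(c,[t+a*u*.006+b*v*.018+[0,0,dz] for a in(1,-1) for b in(-1,1)]).round(0).tolist())
E
```

```text
[[221.0, 226.0], [281.0, 227.0], [221.0, 244.0], [280.0, 245.0]]
[[226.0, 205.0], [276.0, 205.0], [226.0, 220.0], [276.0, 221.0]]
```

View pics/w4z.png

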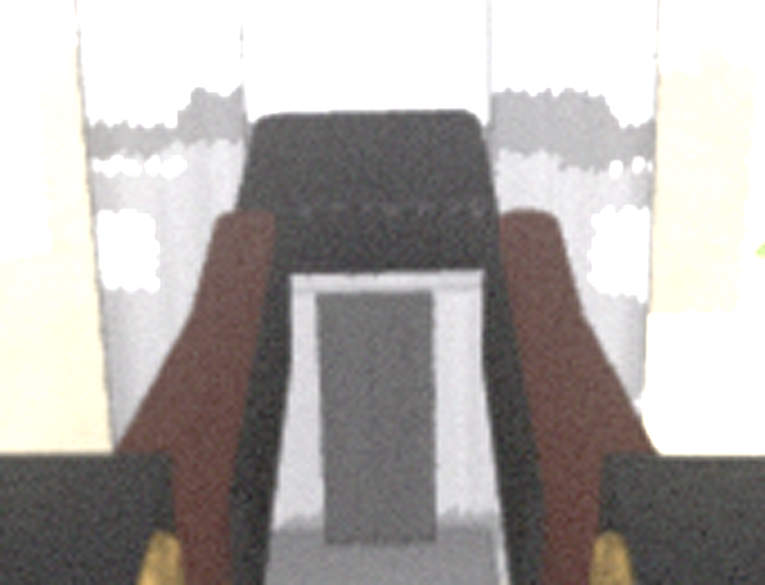

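Emit:
jog_arm(
  squeeze=25,
  moves=[
    {"grip": 0, "dp": [0, 0, 0], "dr": [0, 0, 0]},
    {"grip": 0, "dp": [0, 0, 0], "dr": [0, 0, 0]},
    {"grip": 0, "dp": [0, 0, -6], "dr": [0, 0, 0]},
    {"grip": 0, "dp": [0, 0, -6], "dr": [0, 0, 0]},
  ],
)

```text
time_s: 7.88
ee_pos: [0.5445, -0.2128, 0.1311]
orientation: [-1.527, 0.422, -0.434]
force: [-0.5, -0.6, -1.0]
width: 0.008
```

```bash
python3 - <<'E'
from h import *
o=get_obs();c=cam('wrist',o);im=read_camera('wrist')
z=im[150:310,150:350];z=cv2.resize(z,None,fx=3.5,fy=3.5,interpolation=cv2.INTER_CUBIC);z=np.clip(z.astype(float)*1.8+15,0,255).astype('uint8');cv2.imwrite('pics/w5z.png',z)
im=read_camera('side');cv2.imwrite('pics/s5z.png',cv2.resize(im[120:280,180:340],None,fx=3.5,fy=3.5,interpolation=cv2.INTER_CUBIC))
c2=cam('side');print(proj(c2,[o['ee_pos'],[.548,-.2012,.153]]))
im=read_camera('scene');cv2.imwrite('pics/c5z.png',cv2.resize(im[90:250,150:310],None,fx=3.5,fy=3.5,interpolation=cv2.INTER_CUBIC))
for n,z in [('keeper_tab',.153),('cap_wing',.158)]:
  print([(np.round(r['point'],1),round(r['score'],2),np.round(atz(c,r['point'],z),4)) for r in mark_of('wrist',n)])
E
```

```text
[[271.30767988 191.81556965]
 [268.74600312 187.41935099]]
[(array([217.7, 249.6]), 0.66, array([ 0.5476, -0.2005,  0.153 ]))]
[(array([ 20.1, 250.8]), 0.7, array([ 0.6024, -0.1129,  0.158 ]))]
```

View pics/w5z.png

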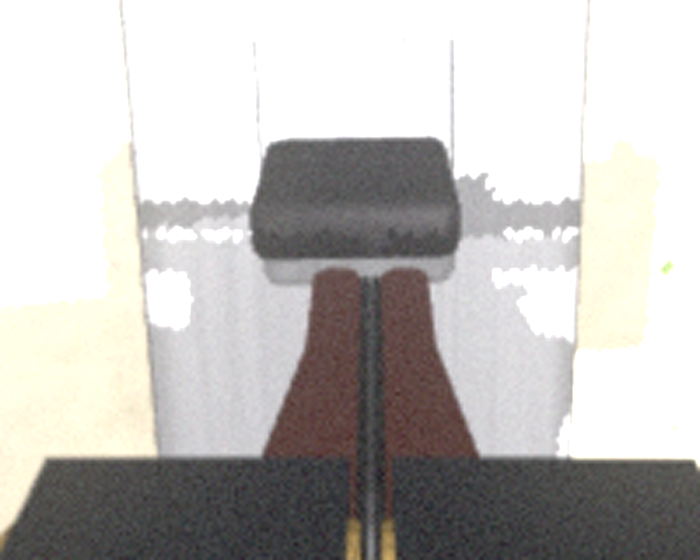

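View pics/s5z.png

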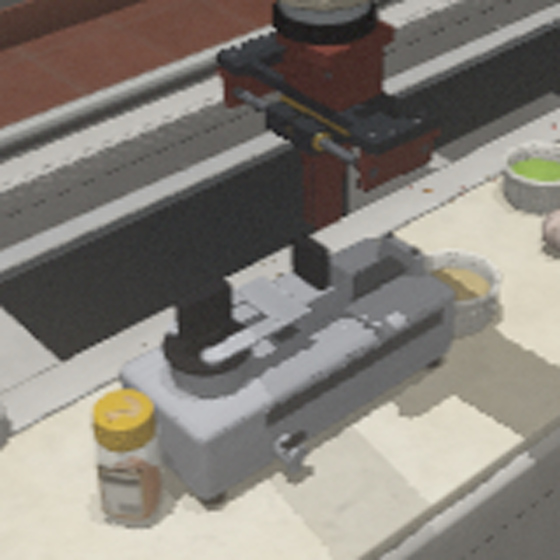

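View pics/c5z.png

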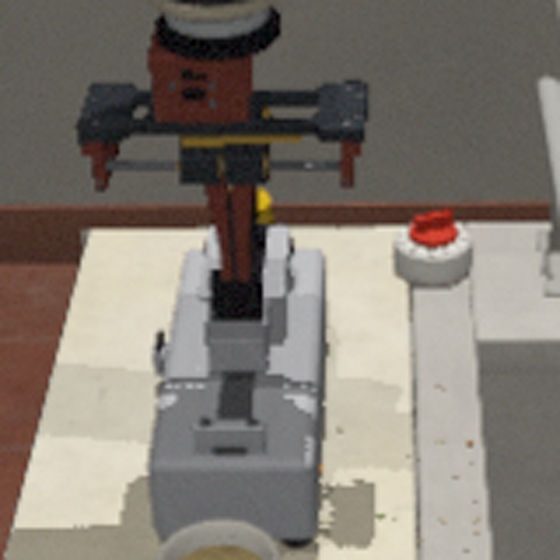

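```bash
python3 - <<'E'
from h import *
o=get_obs()
im=read_camera('side');z=cv2.resize(im[150:210,240:310],None,fx=10,fy=10,interpolation=cv2.INTER_CUBIC)
c=cam('side');Rm=R.from_rotvec(o['orientation']).as_matrix();p=o['ee_pos']
for k,col in ((0,(0,0,255)),(.0187,(0,255,0)),(.04,(255,0,0))):
  for w in(-.01,0,.01):
    q=proj(c,[p-Rm[:,1]*k+Rm[:,2]*w])[0];cv2.circle(z,(int((q[0]-240+.5)*10),int((q[1]-150+.5)*10)),4,col,-1)
cv2.imwrite('pics/s6.png',z)
E
```

```text
(no output)
```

View pics/s6.png

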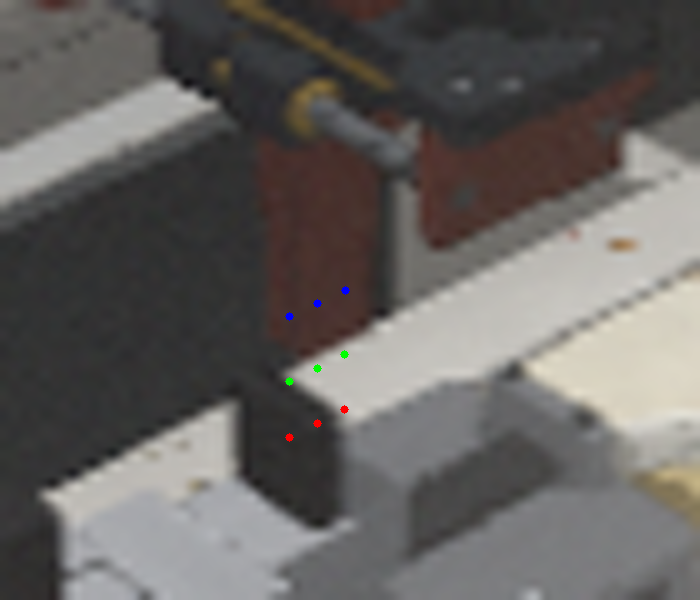

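Emit:
jog_arm(
  moves=[
    {"grip": 0.75, "dp": [-1, -5, 0], "dr": [0, 0, 0]},
    {"grip": 0.75, "dp": [-2, 0, 6], "dr": [0, 0, 0]},
    {"grip": 0.75, "dp": [0, 0, 6], "dr": [0, 0, 0]},
    {"grip": 0.75, "dp": [0, 0, 0], "dr": [0, 0, 0]},
    {"grip": 0.75, "dp": [0, 0, 0], "dr": [0, 0, 0]},
    {"grip": 0.75, "dp": [0, 0, 0], "dr": [0, 0, 0]},
    {"grip": 0.75, "dp": [0, 0, 0], "dr": [0, 0, 0]},
    {"grip": 0.75, "dp": [0, 0, 0], "dr": [0, 0, 0]},
    {"grip": 0.75, "dp": [0, 0, 0], "dr": [0, 0, 0]},
    {"grip": 0.75, "dp": [0, 0, 0], "dr": [0, 0, 0]},
  ],
)

```text
time_s: 9.02
ee_pos: [0.5495, -0.1979, 0.1367]
orientation: [-1.526, 0.42, -0.433]
force: [0.4, 0.4, 0.2]
width: 0.719
```

```bash
python3 - <<'E'
from h import *
o=get_obs();print(o['time_s'],o['ee_pos'],o['width'],R.from_rotvec(o['orientation']).as_matrix().round(3).tolist())
im=read_camera('side');z=cv2.resize(im[150:210,240:310],None,fx=10,fy=10,interpolation=cv2.INTER_CUBIC)
cv2.imwrite('pics/s7.png',z)
E
```

```text
9.0167 [ 0.5495337  -0.1979323   0.13665513] 0.719354206298572 [[0.855, 0.008, 0.518], [-0.518, -0.0, 0.855], [0.007, -1.0, 0.004]]
```

View pics/s7.png

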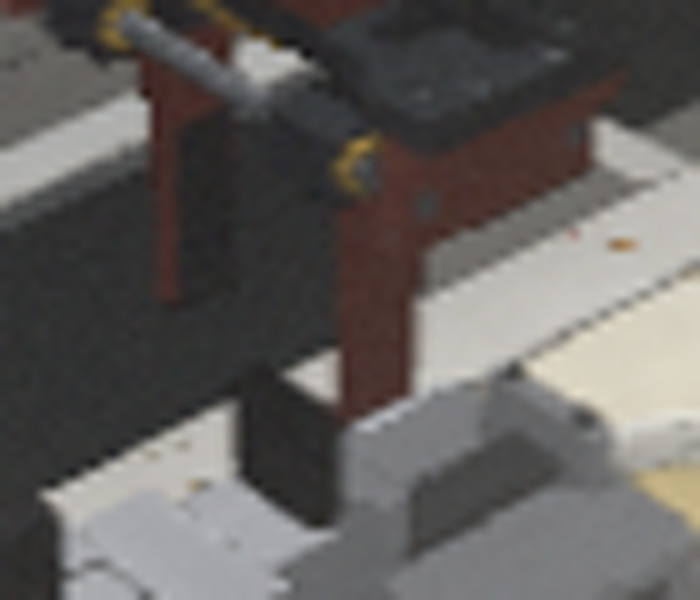

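Emit:
jog_arm(
  squeeze=25,
  moves=[
    {"grip": 0.75, "dp": [0, 12, -3], "dr": [-0.004, 0.018, 0.007]},
    {"grip": 0.75, "dp": [0, 12, 0], "dr": [0, 0, 0]},
    {"grip": 0.75, "dp": [0, 8, 0], "dr": [0, 0, 0]},
    {"grip": 0.75, "dp": [0, 4, 0], "dr": [0, 0, 0]},
    {"grip": 0, "dp": [0, 0, 0], "dr": [0, 0, 0]},
    {"grip": 0, "dp": [0, 0, 0], "dr": [0, 0, 0]},
    {"grip": 0, "dp": [0, 0, 0], "dr": [0, 0, 0]},
    {"grip": 0, "dp": [0, 0, 0], "dr": [0, 0, 0]},
    {"grip": 0, "dp": [0, 0, 0], "dr": [0, 0, 0]},
    {"grip": 0, "dp": [0, 0, 0], "dr": [0, 0, 0]},
    {"grip": 0, "dp": [0, 0, 0], "dr": [0, 0, 0]},
    {"grip": 0, "dp": [0, 0, 0], "dr": [0, 0, 0]},
  ],
)

```text
time_s: 10.07
ee_pos: [0.5478, -0.202, 0.0954]
orientation: [-1.527, 0.443, -0.442]
force: [1.1, -1.4, -3.3]
width: 0.411
```

Emit:
jog_arm(
  squeeze=25,
  moves=[
    {"grip": 0, "dp": [0, 0, -8], "dr": [0, 0, 0]},
    {"grip": 0, "dp": [0, 0, -10], "dr": [0, 0, 0]},
    {"grip": 0, "dp": [0, 0, -10], "dr": [0, 0, 0]},
  ],
)

```text
time_s: 10.32
ee_pos: [0.5352, -0.2239, 0.0954]
orientation: [-1.526, 0.437, -0.441]
force: [4.6, 0.1, -6.8]
width: 0.413
```

Emit:
jog_arm(
  squeeze=25,
  moves=[
    {"grip": 0, "dp": [0, -1, -10], "dr": [0, 0, 0]},
    {"grip": 0, "dp": [0, 0, -10], "dr": [0, 0, 0]},
    {"grip": 0, "dp": [0, 0, -8], "dr": [0, 0, 0]},
  ],
)

```text
time_s: 10.57
ee_pos: [0.5196, -0.2509, 0.0954]
orientation: [-1.526, 0.436, -0.444]
force: [7.3, 2.7, -5.8]
width: 0.408
```

Emit:
jog_arm(
  squeeze=25,
  moves=[
    {"grip": 0, "dp": [0, 0, -4], "dr": [0, 0, 0]},
    {"grip": 0, "dp": [0, 0, -4], "dr": [0, 0, 0]},
    {"grip": 0, "dp": [0, 0, 0], "dr": [0, 0, 0]},
  ],
)

```text
time_s: 10.82
ee_pos: [0.5194, -0.2512, 0.0954]
orientation: [-1.514, 0.428, -0.442]
force: [1.5, -3.7, -5.3]
width: 0.411
```

```bash
python3 - <<'E'
from h import *
o=get_obs();print(o['time_s'],o['ee_pos'],o['force'],o['width'])
c=cam('wrist',o);im=read_camera('wrist');cv2.imwrite('pics/w8.png',im)
for n,z in [('keeper_tab',.153),('cap_wing',.158)]:
  print([(np.round(r['point'],1),round(r['score'],2),np.round(atz(c,r['point'],z),4)) for r in mark_of('wrist',n)])
E
```

```text
10.8167 [ 0.51939832 -0.2512393   0.09538571] [ 1.52106126 -3.68871816 -5.32050338] 0.4110157225186006
[(array([262.4, 255.8]), 0.88, array([ 0.5205, -0.2489,  0.153 ]))]
[]
```

View pics/w8.png

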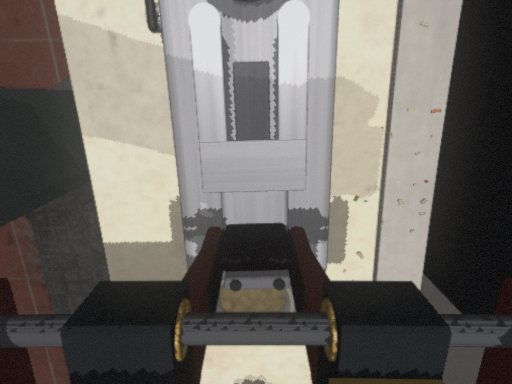

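Emit:
jog_arm(
  squeeze=30,
  moves=[
    {"grip": 0, "dp": [0, 0, -8], "dr": [0, 0, 0]},
    {"grip": 0, "dp": [0, 0, -8], "dr": [0, 0, 0]},
  ],
)

```text
time_s: 11.13
ee_pos: [0.5179, -0.2537, 0.0953]
orientation: [-1.501, 0.418, -0.438]
force: [15.1, 19.1, -4.4]
width: 0.406
```

Emit:
jog_arm(
  moves=[
    {"grip": 0.75, "dp": [0, 0, 1], "dr": [0, 0, 0]},
    {"grip": 0.75, "dp": [0, 0, 0], "dr": [0, 0, 0]},
    {"grip": 0.75, "dp": [0, 0, 0], "dr": [0, 0, 0]},
    {"grip": 0.75, "dp": [0, 0, 0], "dr": [0, 0, 0]},
    {"grip": 0.75, "dp": [0, -20, 0], "dr": [0, 0, 0]},
    {"grip": 0.75, "dp": [0, -25, 0], "dr": [0, 0, 0]},
    {"grip": 0.75, "dp": [0, -25, 0], "dr": [0, 0, 0]},
  ],
)

```text
time_s: 11.72
ee_pos: [0.5092, -0.258, 0.1637]
orientation: [-1.502, 0.433, -0.434]
force: [-0.1, -0.2, 0.5]
width: 0.745
```

```bash
python3 - <<'E'
from h import *
o=get_obs();print(o['time_s'],o['ee_pos'],o['force'],o['width'],R.from_rotvec(o['orientation']).as_matrix().round(3).tolist())
for n in ['wrist','side']:
  c=cam(n,o);im=read_camera(n);cv2.imwrite(f'pics/{n}9.png',im)
  for q,z in [('keeper_tab',.153),('cap_wing',.158),('neck_rim',.104)]:
    print(q,[(np.round(r['point'],1),round(r['score'],2),np.round(atz(c,r['point'],z),4)) for r in mark_of(n,q)])
E
```

```text
11.7167 [ 0.50917071 -0.25802057  0.16369148] [-0.08898086 -0.2280902   0.52189624] 0.7451627034360057 [[0.85, 0.007, 0.527], [-0.527, 0.023, 0.85], [-0.006, -1.0, 0.024]]
keeper_tab [(array([198.1, 262.8]), 0.74, array([ 0.5203, -0.2491,  0.153 ]))]
cap_wing []
neck_rim []
keeper_tab [(array([179.3, 282. ]), 0.82, array([ 0.5252, -0.2502,  0.153 ]))]
cap_wing [(array([203.5, 240.2]), 0.9, array([ 0.5921, -0.105 ,  0.158 ])), (array([219. , 238.6]), 0.48, array([ 0.5728, -0.0475,  0.158 ]))]
neck_rim [(array([190.8, 338.4]), 0.69, array([ 0.3733, -0.3132,  0.104 ])), (array([219.9, 240.9]), 0.6, array([ 0.593 , -0.1046,  0.104 ]))]
```

View pics/wrist9.png

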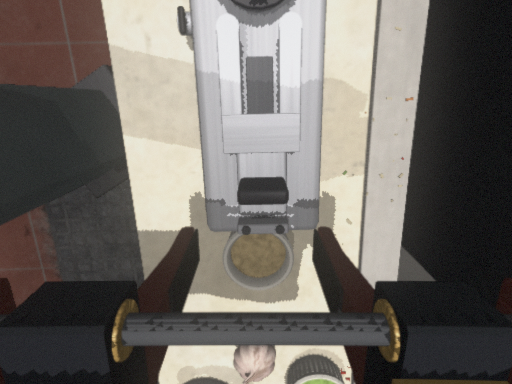

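Emit:
jog_arm(
  moves=[
    {"grip": 0.75, "dp": [0, -10, 0], "dr": [-0.024, 0, -0.006]},
    {"grip": 0.75, "dp": [0, -10, 0], "dr": [0, 0, 0]},
    {"grip": 0.75, "dp": [1, 0, 34], "dr": [0, 0, 0]},
    {"grip": 0.75, "dp": [1, 0, 34], "dr": [0, 0, 0]},
    {"grip": 0.75, "dp": [1, 0, 34], "dr": [0, 0, 0]},
    {"grip": 0.75, "dp": [0, 0, 34], "dr": [0, 0, 0]},
    {"grip": 0.75, "dp": [0, 0, 30], "dr": [0, 0, 0]},
    {"grip": 0.75, "dp": [0, 0, 0], "dr": [0, 0, 0]},
  ],
)

```text
time_s: 12.78
ee_pos: [0.6004, -0.1148, 0.1806]
orientation: [-1.525, 0.444, -0.435]
force: [-0.4, 1.1, -0.6]
width: 0.748
```

```bash
python3 - <<'E'
from h import *
o=get_obs();print(o['time_s'],o['ee_pos'],o['force'],o['width'],R.from_rotvec(o['orientation']).as_matrix().round(3).tolist())
for n in ['wrist']:
  c=cam(n,o);im=read_camera(n);cv2.imwrite(f'pics/{n}10.png',im)
  for q,z in [('keeper_tab',.153),('cap_wing',.158),('neck_rim',.104),('cap',.104)]:
    print(q,[(np.round(r['point'],1),round(r['score'],2),np.round(atz(c,r['point'],z),4)) for r in mark_of(n,q)])
E
```

```text
12.7833 [ 0.60042095 -0.11476613  0.18060967] [-0.42522085  1.05930458 -0.64075737] 0.7479901572378154 [[0.847, -0.006, 0.532], [-0.532, 0.003, 0.847], [-0.006, -1.0, -0.001]]
keeper_tab [(array([370.3, 259.5]), 0.83, array([ 0.5196, -0.2492,  0.153 ]))]
cap_wing [(array([203.9, 256.5]), 0.93, array([ 0.6032, -0.1111,  0.158 ]))]
neck_rim []
cap [(array([182.1, 253.5]), 0.87, array([ 0.6013, -0.1087,  0.104 ])), (array([ 22., 384.]), 0.49, array([ 0.7539, -0.0541,  0.104 ]))]
```

View pics/wrist10.png

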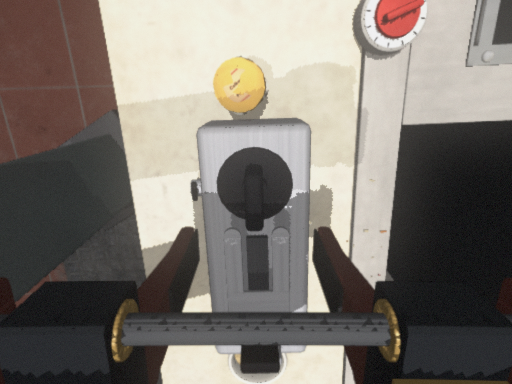

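Emit:
jog_arm(
  squeeze=25,
  moves=[
    {"grip": 0.75, "dp": [0, 25, 5], "dr": [0, 0, -0.006]},
    {"grip": 0.75, "dp": [0, 25, 0], "dr": [0, 0, 0]},
    {"grip": 0.75, "dp": [0, 18, 0], "dr": [0, 0, 0]},
    {"grip": 0.75, "dp": [0, 8, 0], "dr": [0, 0, 0]},
    {"grip": 0.4, "dp": [0, 0, 0], "dr": [0, 0, 0]},
    {"grip": 0.4, "dp": [0, 0, 0], "dr": [0, 0, 0]},
    {"grip": 0.4, "dp": [0, 0, 0], "dr": [0, 0, 0]},
    {"grip": 0.4, "dp": [0, 0, 0], "dr": [0, 0, 0]},
    {"grip": 0.4, "dp": [0, 0, 0], "dr": [0, 0, 0]},
  ],
)

```text
time_s: 13.78
ee_pos: [0.5979, -0.1317, 0.1092]
orientation: [-1.525, 0.454, -0.467]
force: [0.0, -0.6, 1.2]
width: 0.415
```

```bash
python3 - <<'E'
from h import *
o=get_obs();print(o['time_s'],o['ee_pos'],o['force'],o['width'],R.from_rotvec(o['orientation']).as_matrix().round(3).tolist())
for n in ['wrist']:
  c=cam(n,o);im=read_camera(n);cv2.imwrite(f'pics/{n}11.png',im)
  for q,z in [('keeper_tab',.153),('cap_wing',.158),('cap',.104)]:
    print(q,[(np.round(r['point'],1),round(r['score'],2),np.round(atz(c,r['point'],z),4)) for r in mark_of(n,q)])
E
```

```text
13.7833 [ 0.59787638 -0.13170415  0.10919077] [ 0.00930819 -0.58815725  1.24880241] 0.41530191770767566 [[0.832, 0.007, 0.554], [-0.554, -0.006, 0.832], [0.009, -1.0, -0.001]]
keeper_tab []
cap_wing [(array([225.4, 240.9]), 0.9, array([ 0.602 , -0.1112,  0.158 ]))]
cap [(array([194.6, 239.9]), 0.92, array([ 0.5989, -0.1111,  0.104 ]))]
```

View pics/wrist11.png

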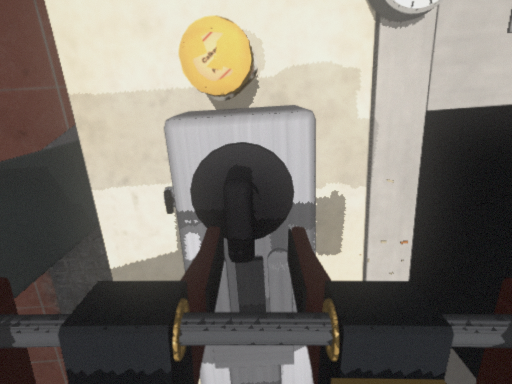

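Emit:
jog_arm(
  squeeze=25,
  moves=[
    {"grip": 0.5, "dp": [-8, 0, 0], "dr": [0, -0.03, 0.009]},
    {"grip": 0.5, "dp": [0, 0, 10], "dr": [0, 0, 0]},
    {"grip": 0.5, "dp": [0, 0, 9], "dr": [0, 0, 0]},
    {"grip": 0.5, "dp": [0, 4, 0], "dr": [0, 0, 0]},
    {"grip": 0.5, "dp": [0, 4, 0], "dr": [0, 0, 0]},
    {"grip": 0.5, "dp": [0, 0, 0], "dr": [0, 0, 0]},
  ],
)

```text
time_s: 14.48
ee_pos: [0.602, -0.1064, 0.1001]
orientation: [-1.527, 0.433, -0.431]
force: [-0.0, -0.4, -0.4]
width: 0.5
```

```bash
python3 - <<'E'
from h import *
o=get_obs();print(o['time_s'],o['ee_pos'],o['force'],o['width'],R.from_rotvec(o['orientation']).as_matrix().round(3).tolist())
for n in ['wrist']:
  c=cam(n,o);im=read_camera(n);cv2.imwrite(f'pics/{n}12.png',im)
  for q,z in [('keeper_tab',.153),('cap_wing',.158),('cap',.104)]:
    print(q,[(np.round(r['point'],1),round(r['score'],2),np.round(atz(c,r['point'],z),4)) for r in mark_of(n,q)])
E
```

```text
14.4833 [ 0.60204181 -0.10641333  0.10007416] [-0.03827117 -0.41118506 -0.35585516] 0.4995263072648662 [[0.852, -0.001, 0.524], [-0.524, 0.001, 0.852], [-0.001, -1.0, -0.0]]
keeper_tab []
cap_wing [(array([277. , 263.8]), 0.93, array([ 0.6031, -0.1124,  0.158 ]))]
cap [(array([228.6, 256.7]), 0.83, array([ 0.601 , -0.1093,  0.104 ]))]
```

View pics/wrist12.png

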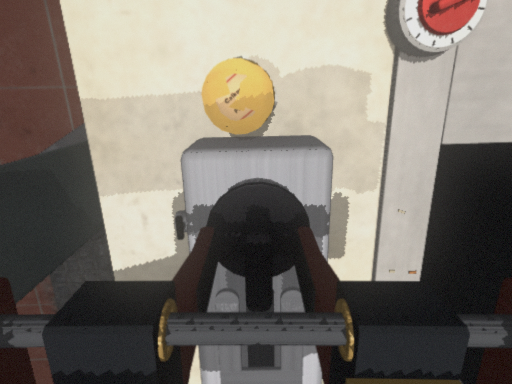

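Emit:
jog_arm(
  squeeze=30,
  moves=[
    {"grip": 0.5, "dp": [2, 2, -4], "dr": [0, 0, 0]},
    {"grip": 0.5, "dp": [0, 1, 0], "dr": [0, 0, 0]},
    {"grip": 0, "dp": [0, 0, 0], "dr": [0, 0, 0]},
    {"grip": 0, "dp": [0, 0, 0], "dr": [0, 0, 0]},
    {"grip": 0, "dp": [0, 0, 0], "dr": [0, 0, 0]},
    {"grip": 0, "dp": [0, 0, 0], "dr": [0, 0, 0]},
    {"grip": 0, "dp": [0, 0, 0], "dr": [0, 0, 0]},
    {"grip": 0, "dp": [0, 0, 0], "dr": [0, 0, 0]},
    {"grip": 0, "dp": [0, 0, 0], "dr": [0, 0, 0]},
    {"grip": 0, "dp": [0, 0, 0], "dr": [0, 0, 0]},
  ],
)

```text
time_s: 15.52
ee_pos: [0.6011, -0.114, 0.0981]
orientation: [-1.527, 0.435, -0.434]
force: [-0.6, -0.4, 0.1]
width: 0.16
```

```bash
python3 - <<'E'
from h import *
o=get_obs();M=R.from_rotvec(o['orientation']).as_matrix();print(o['time_s'],o['ee_pos'],o['force'],o['moment'],o['width'],M.round(3).tolist(),'psi',np.arctan2(M[1,0],M[0,0]),o['joint_positions'].round(2))
E
```

```text
15.5167 [ 0.60110719 -0.11398899  0.09812353] [-0.59686193 -0.36955958  0.14129414] [-0.11223165  0.13069068 -0.03981239] 0.16017951491367674 [[0.85, -0.0, 0.527], [-0.527, -0.0, 0.85], [-0.0, -1.0, -0.0]] psi -0.5547065486279109 [-0.32  0.54  0.6   1.76 -0.36  0.96 -0.13]
```

Emit:
jog_arm(
  squeeze=30,
  moves=[
    {"grip": 0, "dp": [-0.3, 0, 0], "dr": [0, 0.08, 0]},
    {"grip": 0, "dp": [-0.3, 0, 0], "dr": [0, 0.08, 0]},
    {"grip": 0, "dp": [0, 0, 0], "dr": [0, 0, 0]},
  ],
)

```text
time_s: 15.77
ee_pos: [0.6007, -0.1136, 0.0981]
orientation: [-1.496, 0.564, -0.564]
force: [-0.2, -0.5, -0.2]
width: 0.158
```

```bash
cat > st.py <<'E'
from h import *
o=get_obs();M=R.from_rotvec(o['orientation']).as_matrix();print(o['time_s'],o['ee_pos'].round(4),'F',o['force'].round(1),'M',o['moment'].round(2),o['width'],'x',M[:,0].round(3),'y',M[:,1].round(3),'zz',M[2,2].round(3),'psi',np.arctan2(M[1,0],M[0,0]).round(3))
E
python3 st.py
```

```text
15.7667 [ 0.6007 -0.1136  0.0981] F [-0.2 -0.5 -0.2] M [-0.19  0.25 -0.02] 0.157740200068361 x [ 0.751 -0.66  -0.   ] y [-0.  0. -1.] zz -0.0 psi -0.721
```

Emit:
jog_arm(
  squeeze=30,
  moves=[
    {"grip": 0, "dp": [-0.3, 0, 0], "dr": [0, 0.08, 0]},
    {"grip": 0, "dp": [-0.3, 0, 0], "dr": [0, 0.08, 0]},
    {"grip": 0, "dp": [-0.3, 0, 0], "dr": [0, 0.05, 0]},
    {"grip": 0, "dp": [0, 0, 0], "dr": [0, 0, 0]},
  ],
)

```text
time_s: 16.1
ee_pos: [0.6003, -0.1127, 0.0981]
orientation: [-1.447, 0.725, -0.726]
force: [-0.5, -0.3, -0.2]
width: 0.157
```

```bash
python3 st.py
```

```text
16.1 [ 0.6003 -0.1127  0.0981] F [-0.5 -0.3 -0.2] M [-0.2   0.24 -0.06] 0.15662106674435064 x [ 0.598 -0.801  0.   ] y [ 0. -0. -1.] zz -0.0 psi -0.93
```

Emit:
jog_arm(
  squeeze=30,
  moves=[
    {"grip": 0, "dp": [-0.3, 0, 0], "dr": [0, 0.08, 0]},
    {"grip": 0, "dp": [-0.3, 0, 0], "dr": [0, 0.08, 0]},
    {"grip": 0, "dp": [-0.3, 0, 0], "dr": [0, 0.05, 0]},
    {"grip": 0, "dp": [0, 0, 0], "dr": [0, 0, 0]},
  ],
)

```text
time_s: 16.43
ee_pos: [0.6, -0.112, 0.0981]
orientation: [-1.385, 0.881, -0.882]
force: [-0.5, 0.5, -0.1]
width: 0.159
```

```bash
python3 st.py; python3 - <<'E'
from h import *
cv2.imwrite('pics/w13.png',read_camera('wrist'))
E
```

```text
16.4333 [ 0.6    -0.112   0.0981] F [-0.5  0.5 -0.1] M [-0.09  0.27  0.01] 0.15868400468562832 x [ 0.424 -0.906  0.001] y [ 0.    -0.001 -1.   ] zz -0.0 psi -1.133
```

View pics/w13.png

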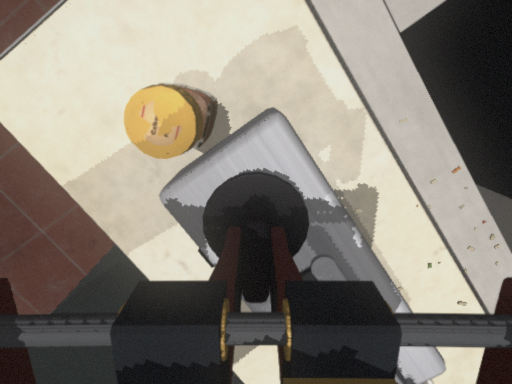

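Emit:
jog_arm(
  squeeze=30,
  moves=[
    {"grip": 0, "dp": [-0.3, 0, 0], "dr": [0, 0.08, 0]},
    {"grip": 0, "dp": [-0.3, 0, 0], "dr": [0, 0.08, 0]},
    {"grip": 0, "dp": [-0.3, 0, 0], "dr": [0, 0.08, 0]},
    {"grip": 0, "dp": [-0.3, 0, 0], "dr": [0, 0.08, 0]},
    {"grip": 0, "dp": [-0.3, 0, 0], "dr": [0, 0.08, 0]},
    {"grip": 0, "dp": [0, 0, 0], "dr": [0, 0.05, 0]},
    {"grip": 0, "dp": [0, 0, 0], "dr": [0, 0, 0]},
  ],
)

```text
time_s: 17.07
ee_pos: [0.5997, -0.1106, 0.0981]
orientation: [-1.208, 1.21, -1.21]
force: [-1.2, -0.5, 1.2]
width: 0.157
```

```bash
python3 st.py
```

```text
17.0667 [ 0.5997 -0.1106  0.0981] F [-1.2 -0.5  1.2] M [-0.03  0.29 -0.05] 0.1568621171287268 x [-0.001 -1.    -0.   ] y [ 0.001  0.    -1.   ] zz 0.001 psi -1.572
```

Emit:
jog_arm(
  squeeze=30,
  moves=[
    {"grip": 0, "dp": [0, 0, 0], "dr": [0, 0.03, 0]},
    {"grip": 0, "dp": [0, -4, 0], "dr": [0, 0, 0]},
    {"grip": 0, "dp": [0, -4, 0], "dr": [0, 0, 0]},
    {"grip": 0, "dp": [0, -4, 0], "dr": [0, 0, 0]},
  ],
)

```text
time_s: 17.4
ee_pos: [0.5989, -0.1101, 0.1098]
orientation: [-1.199, 1.227, -1.224]
force: [0.6, 0.8, -1.0]
width: 0.159
```

```bash
python3 st.py
```

```text
17.4 [ 0.5989 -0.1101  0.1098] F [ 0.6  0.8 -1. ] M [-0.04  0.17  0.01] 0.15867795201586796 x [-0.022 -1.    -0.001] y [-0.002  0.001 -1.   ] zz -0.002 psi -1.593
```

Emit:
jog_arm(
  squeeze=30,
  moves=[
    {"grip": 0, "dp": [0, -5, 0], "dr": [0, 0, 0]},
    {"grip": 0, "dp": [0, -5, 0], "dr": [0, 0, 0]},
    {"grip": 0, "dp": [0, -6, 0], "dr": [0, 0, 0]},
    {"grip": 0, "dp": [0, -6, 0], "dr": [0, 0, 0]},
    {"grip": 0, "dp": [0, -7, 0], "dr": [0, 0, 0]},
    {"grip": 0, "dp": [0, -7, 0], "dr": [0, 0, 0]},
    {"grip": 0, "dp": [0, -8, 0], "dr": [0, 0, 0]},
    {"grip": 0, "dp": [0, -8, 0], "dr": [0, 0, 0]},
    {"grip": 0, "dp": [0, -8, 0], "dr": [0, 0, 0]},
    {"grip": 0, "dp": [0, -6, 0], "dr": [0, 0, 0]},
    {"grip": 0, "dp": [0, 0, 0], "dr": [0, 0, 0]},
  ],
)

```text
time_s: 18.32
ee_pos: [0.5997, -0.111, 0.1856]
orientation: [-1.198, 1.223, -1.224]
force: [0.2, -0.0, -0.9]
width: 0.159
```

```bash
python3 st.py; python3 - <<'E'
from h import *
im=read_camera('side');cv2.imwrite('pics/s14.png',cv2.resize(im[110:290,160:340],None,fx=3.3,fy=3.3,interpolation=cv2.INTER_CUBIC))
im=read_camera('wrist');cv2.imwrite('pics/w14.png',im)
im=read_camera('scene');cv2.imwrite('pics/c14.png',cv2.resize(im[90:250,150:310],None,fx=3.5,fy=3.5,interpolation=cv2.INTER_CUBIC))
for n in ('side','scene','wrist'):
  c=cam(n)
  for q,z in [('neck_rim',.104),('cap',.184),('keeper_tab',.153),('cap_wing',.238)]:
    print(n,q,[(np.round(r['point'],1),round(r['score'],2),np.round(atz(c,r['point'],z),4)) for r in mark_of(n,q)])
E
```

```text
18.3167 [ 0.5997 -0.111   0.1856] F [ 0.2 -0.  -0.9] M [-0.05  0.1  -0.02] 0.15945068529529077 x [-0.02  -1.    -0.001] y [ 0.002  0.001 -1.   ] zz 0.002 psi -1.591
side neck_rim [(array([220. , 240.3]), 0.87, array([ 0.5943, -0.1037,  0.104 ]))]
side cap [(array([192.5, 234.4]), 0.57, array([ 0.609 , -0.1116,  0.184 ]))]
side keeper_tab []
side cap_wing [(array([172. , 235.3]), 0.87, array([ 0.6081, -0.1235,  0.238 ]))]
scene neck_rim [(array([163.2, 221.8]), 0.56, array([ 0.6017, -0.1201,  0.104 ]))]
scene cap [(array([134.6, 216.6]), 0.74, array([ 0.5967, -0.1101,  0.184 ]))]
scene keeper_tab [(array([182.4, 216.6]), 0.67, array([ 0.5213, -0.2588,  0.153 ])), (array([165.2, 273.1]), 0.47, array([ 0.669 , -0.2622,  0.153 ]))]
scene cap_wing [(array([113.7, 214. ]), 0.73, array([ 0.5967, -0.1027,  0.238 ]))]
wrist neck_rim [(array([186.9, 254.3]), 0.83, array([ 0.599 , -0.1096,  0.104 ])), (array([192.3, 314.7]), 0.56, array([ 0.5927, -0.1651,  0.104 ]))]
wrist cap []
wrist keeper_tab [(array([293.4, 422.6]), 0.71, array([ 0.5185, -0.2483,  0.153 ]))]
wrist cap_wing [(array([266.9, 258.1]), 0.92, array([ 0.5978, -0.1123,  0.238 ]))]
```

View pics/s14.png

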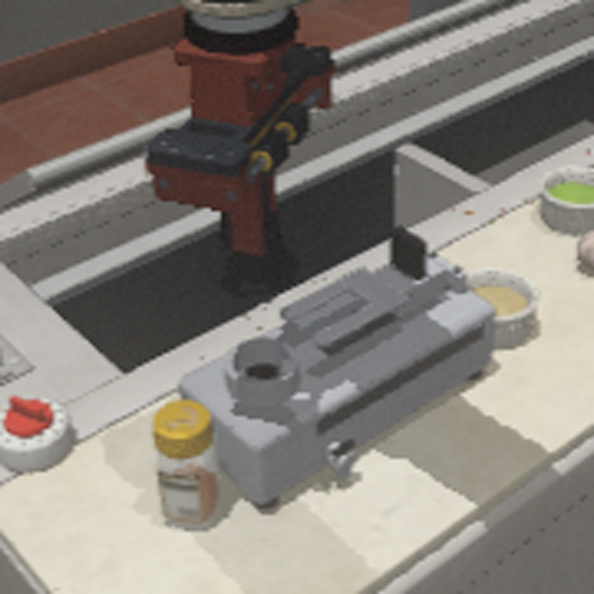

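View pics/w14.png

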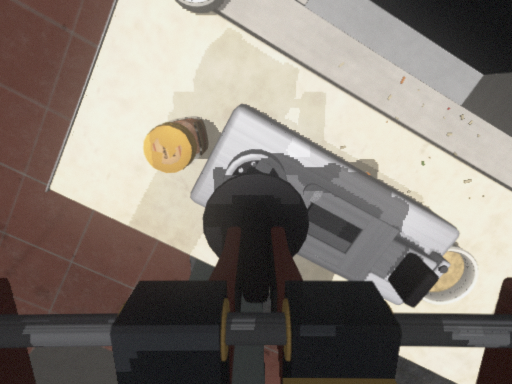

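View pics/c14.png

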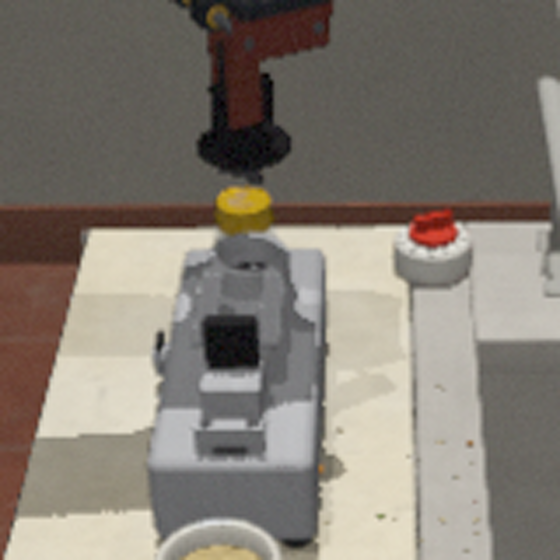

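Emit:
jog_arm(
  squeeze=30,
  moves=[
    {"grip": 0, "dp": [0, 4, 0], "dr": [0, 0, 0]},
    {"grip": 0, "dp": [0, 2, 0], "dr": [0, 0, 0]},
    {"grip": 0, "dp": [0, 0, 0], "dr": [0, 0, 0]},
    {"grip": 0, "dp": [0, 0, 0], "dr": [0, 0, 0]},
    {"grip": 0, "dp": [0, 0, 0], "dr": [0, 0, 0]},
    {"grip": 0, "dp": [0, 0, 0], "dr": [0, 0, 0]},
  ],
)

```text
time_s: 19.57
ee_pos: [0.5989, -0.1106, 0.177]
orientation: [-1.2, 1.225, -1.223]
force: [-0.3, 0.8, -1.4]
width: 0.157
```

```bash
python3 st.py; python3 - <<'E'
from h import *
print(get_obs()['dq'].round(4))
c=cam('side');read_camera('side')
for q,z in [('spice_jar',0),('ramekin_near',0),('garlic',0),('timer',0)]:
    print(q,[(np.round(r['point'],1),round(r['score'],2)) for r in mark_of('side',q)[:2]])
E
```

```text
19.5667 [ 0.5989 -0.1106  0.177 ] F [-0.3  0.8 -1.4] M [-0.03  0.18 -0.02] 0.1572181122715945 x [-0.02  -1.    -0.001] y [-0.001  0.001 -1.   ] zz -0.001 psi -1.591
[ 0.0003  0.0012  0.0003 -0.0007 -0.0006  0.0005  0.    ]
spice_jar [(array([262.6, 214.3]), 0.86), (array([173.1, 335.1]), 0.39)]
ramekin_near [(array([206.8, 308.7]), 0.88)]
garlic [(array([244.3, 168.3]), 0.7), (array([191.8, 340.1]), 0.59)]
timer [(array([243.4, 167.7]), 0.82)]
```

Cap is 79 mm up, level and still; bystanders are where they were. Handing in.

```bash
python3 -c "
from workcell import *
print(finish_job())"
```

```text
the job is handed in; nothing more can be done
None
```

The job is handed in, at about 20 s of the 61 s allowed. The cap is off and held over the filler neck, and the keeper fork is at its end stop.

- **Keeper:** I gripped its tab and slid it about 56 mm until it stopped moving. Pushing harder there gave about 24 N. In the later pictures the tab is about 160 mm from the cap's axis and has stayed there.
- **Cap:** I gripped it by the wing. The first direction I tried, to the right (clockwise from above), turned freely to about 1.05 rad from the dispenser's axis. I therefore never tried the left. It then lifted off with about 1 N on the wrist.
- **Final hold:** the cap is 79 mm above its seat, level to about 0.001 rad and still. It is within about 1 mm of where it was before lifting, so it should be over the neck. It is gripped at 14 mm, which is the wing's thickness.
- **Other things:** the spice jar, near ramekin, garlic and timer showed within about 2 pixels of their starting places in the side camera. The network's top pick for the garlic was the timer, and its second pick matched the garlic. I did not check the far ramekin, but the arm went nowhere near it.

**Mismatches:**
- The fingertips are about 25 mm shorter than the stated TCP. My first close on the tab passed above it without contact; I saw this in the side camera and allowed for it afterwards.
- The tool drifted about 17 mm sideways on the way down to the wing. I corrected that before gripping.

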